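Load the specimen carrier on the sloping stage

ROBOT

A 6-joint arm with a two-finger parallel gripper is mounted at the origin on the work surface. World frame = base frame: x ahead of the robot, y to its left, z up, the work surface at z = 0. Lengths are in mm, angles in degrees, forces in N, time in s.
With the tool pointing down it reaches from about 350 to 850 mm from the base axis. Payload 8.1 kg.
Tool frame: the origin (TCP) lies at the very end of the fingers, on their centre line; the grasp point (between the pads) lies 19 mm behind it; z points along the fingers, y is the direction in which the jaws open and shut (so a half turn about z gives the same grasp; the last joint's range is limited). The gripper opens to 85 mm and grips with 20 to 120 N. Pads are 22 mm wide; open, the fingers measure 114 mm over their backs; the gripper's body (76 mm by 85 mm) begins 54 mm behind the grasp point. The pads swing forward as they close: fully open they stand 13 mm farther back than shut.
Start: joints at [61.398, 7.471, 85.268, -0, 87.261, -4.893], TCP at [241.235, 549.373, 231.292] pointing down, gripper open.
Joint ranges: [-169.43, 169.43], [-51.17, 129.36], [1.28, 143.12], [-76.62, 256.62], [0, 156.53], [-152.29, 152.29]. Speed limits (degrees/s): [136.94, 136.94, 159.86, 180, 180, 180].

INTERFACE

Orientations are given as [roll, pitch, yaw] about the fixed x, y, z axes, in that order (R = Rz(yaw) Ry(pitch) Rx(roll)).
In Python, from bench import r gives the robot as it stands.
- The arm moves only by the shell command python3 -m jog 'ROWS' [OPENING] [FORCE]. ROWS is JSON, a list of rows, each a list of 6 numbers: the shift along the tool's x, y, z normalised to -1 to 1, where 1 is 0.25 m, then the turn, a rotation vector about the tool's x, y, z normalised to -1 to 1, where 1 is pi rad. In form: [[x, y, z, ax, ay, az], ...]. A call has 1 to 10 rows; each row is the pose to reach, as a shift and turn from the pose commanded when the call began, along the tool's axes at that moment, turning the shorter way round; what a row does not reach only later rows make up. A row lasts 1/10 s, in which the tool goes at most 50 mm and 8.59 degrees, less where a joint would pass 70% of its speed; a pose out of reach is approached as far as the arm can. A call with a number of a shift or a turn outside -1 to 1 is refused whole. A call with a gripper value outside its range is refused whole. OPENING is the opening, from 0 (shut) to 1 (fully open), set as the call begins (- or left out, the last holds). The fingers move at their own pace and stop on an object; FORCE is the grip in N (left out, the last holds). Time passes only in rows, so rows that repeat a pose let the fingers close. It gives the time, the measured TCP pose, the force and the opening at its end, in the units of the state.
- r.sense(): the state, without advancing time (a new reading comes with each control period).
- r.snapshot(name): name is "scene" or "top" or "wrist"; returns a dict with "pixels" (400x640x3 uint8, red, green, blue), "intrinsics" (3x3 intrinsics, pixels), "dist" ([k1, k2, p1, p2, k3] as OpenCV has them; the pictures are not rectified), "extrinsics" (4x4, takes a point from camera to world coordinates). Camera axes: x right, y down, z forward; pixel columns grow to the right and rows downward; lengths in mm; the calibration is good to about 2 mm. A picture is of the moment at which its call begins. There is no depth.
- r.hand_in(): hands the job in, once; it reports no verdict.
The state is a dict: "time": time; "joint_pos": joint angles; "qd": joint speeds; "joint_efforts": joint torques, N m; "tool_pos": TCP position; "tcp_rot": TCP orientation; "ft_force": force on the tool from outside, world axes, zero at the start; "wrist_torque": the same for the moment, N m; "finger_gap": finger opening in mm.
Only numpy, scipy, OpenCV 4.12 (cv2) and the standard library are available. Lean on these libraries where they do the work, as an engineer would, in place of code of your own. Each camera call takes 0.05 s, during which the arm holds its last target.

TASK

Lay the specimen carrier on the foot of the sloping microscope stage, dish end uphill, and push it up between the rails, past the spring plunger, until it rests against the top stop, wherever that is set. Push gently: the stop is only lightly clamped and must not be shoved; keep the dish upright, and leave everything else on the bench where it is.

Things in the scene. Friction and masses are not known exactly. Their poses are not given: they have to be found in the camera images.
- deck: Sloping stage's aluminium deck, fixed, 285 x 124 mm, rising at 9 degrees. Origin: middle of its lower (foot) edge, on its upper surface, 10 mm above the bench. x runs up the slope, z square to the deck. Two foot guides 6 mm high, 73 mm apart, run from x = 10 to 105 mm, then close in to the rails at x = 145 mm. Friction on the deck is 0.26 to 0.40: a carrier left on the slope stays put.
- rails (a point): Start of the upper rails: point on the deck's surface, mid-way between them, 145 mm up the slope; axes as the deck. From here 115 mm up, the rails' inner faces are 64.4 mm apart. Keeper strips overhang them (underside 10.5, top 14 mm above the deck, inner edges 54.4 mm apart): the carrier's plate must slide in underneath from below, it cannot be set in from above.
- plunger_nose (a point): Tip of a round-nosed spring plunger in the right-hand rail (looking up the slope), 172 mm up the slope; it stands 4 mm into the channel. Slipping the carrier past it takes some 5 to 8 N in all, weight and rubbing included; then it goes on dragging on the carrier's edge. This rise in force is not yet the stop.
- stop_zone (a point): Lowest place of the top stop's face, on the deck's centre line 200 mm up the slope, 4 mm above the deck; axes as the deck. The stop, a dark block 50 mm wide, 20 mm high, rubber-faced, thumbscrew on top, is set afresh each time with its face 0 to 48 mm further up from here. Its place is not measured: find it by feel. Its clamp bears only about 20 N; the thin rubber hardly gives.
- carrier_fin (a point): Centre of the grip fin of the specimen carrier (loose, 0.3 to 0.55 kg; steel plate 100 x 62 x 8 mm, front corners bevelled). The fin is 40 mm long (x), 14 wide (y), 30 high, rear end flush with the plate's rear edge; this point is 23 mm above the plate's underside, 20 mm ahead of its rear edge. x to the front (dish end), z up. A dish 40 mm wide, top 20 mm above the underside, is fixed 50 mm ahead.
- carrier_nose (a point): Middle of the carrier's front edge, half-way up the plate (4 mm above its underside), 80 mm ahead of and 19 mm below the fin's centre; same axes. This edge comes to rest on the stop.
- dish: Bystander: a spare covered glass dish, 61 mm across, 16 mm tall. Origin at the centre of its underside.
- vial: Bystander: amber glass vial, 24 mm across, 50 mm tall. Origin at the centre of its underside.
- tweezers: Bystander: steel tweezers lying flat, 125 mm long, 6 mm thick. Origin at the centre of its underside.
- lens_tube: Bystander: black lens tube standing upright, 30 mm across, 36 mm tall. Origin at the centre of its underside.
- slide_box: Bystander: closed plastic slide box, 87 x 36 x 32 mm. Origin at the centre of its underside.
- post: Bystander: bare steel optical post on a round foot, 32 mm across, 62 mm tall. Origin at the centre of its underside.
- jar: Bystander: pale screw-cap jar, 42 mm across, 45 mm tall. Origin at the centre of its underside.
Mind the look-alikes: they are no part of the job. Leave any blue or pink look-alike of the part that bears carrier_fin alone.

How it is judged (in metres and radians):
On the way:
1. the carrier lies flat on the lower part of the slope, dish end uphill, its front edge still short of the spring plunger (angle between the z axis of carrier_fin and the z axis of deck, either way round below 0.08 rad and angle between the x axis of carrier_fin and the x axis of deck, either way round below 0.08 rad and z of carrier_nose in the frame of deck between 0 and 0.008 m and x of carrier_nose in the frame of deck between 0.06 and 0.165 m), for 0.2 s.
At the end, for the whole second after the job is handed in: The carrier is at rest on the deck, dish end uphill, flat to within 0.03 rad and straight to within 0.05 rad, its front edge no more than 1.5 mm from the stop's face (and the middles of the two within 6 mm), the robot clear of it (angle between the z axis of carrier_fin and the z axis of deck, either way round below 0.03 rad and angle between the x axis of carrier_fin and the x axis of deck, either way round below 0.05 rad and x of carrier_nose in the frame of stop_face above -0.0015 m and distance between carrier_nose and stop_face below 0.006 m and linear speed of carrier below 0.01 m/s and contact force between the fingers and carrier below 0.05 N); the robot touches nothing.
It fails at once if the carrier is pressed or knocked against the top stop with more than 20 N (contact force between carrier and stop above 20 N).
It fails at once if the carrier is tipped by more than 0.7 rad (angle between carrier_fin's own z axis and vertical above 0.7 rad).
It fails at once if a bystander is moved by more than 20 mm (distance of any of dish, vial, tweezers, lens_tube, slide_box, post, jar from where it was at the start of the episode above 0.02 m).
It also fails if it takes over 58 s, if anything falls off the work surface, if the arm or the gripper's body presses on something with over 40 N, if the wrist force passes 120 N, or if a joint passes its speed limit or range.

## Working session

There is one attempt and no reset: what is moved stays moved. The work goes in short steps, Python scripts to look and compute and a shell command to move; the robot and the scene stay as the last step left them, time stands still between calls to the robot, and variables do not carry over. Pictures are saved under pics/ and viewed, and the job is handed in when it is done.

```bash
ls; mkdir -p pics; python3 - <<'E'
from bench import r
import cv2
print(r.sense())
for n in ("scene","top","wrist"):
    s=r.snapshot(n); cv2.imwrite(f"pics/{n}0.png",s["pixels"][:,:,::-1]); print(n,s["intrinsics"],s["dist"],s["extrinsics"])
E
```

```text
pics
{'time': 0.0, 'joint_pos': array([ 6.13984036e+01,  7.51467045e+00,  8.53291442e+01,  1.70320051e-03,
        8.72614393e+01, -4.89192887e+00]), 'qd': array([ 0.04987753, -0.05218444, -0.00242151, -0.02439358,  0.00150908,
       -0.13396077]), 'joint_efforts': array([ 2.08161160e-03, -5.69409049e+01, -5.00549340e+01, -2.63153134e-05,
        1.50970789e-02, -3.92753896e-05]), 'tool_pos': array([240.95801678, 548.89428825, 230.2502873 ]), 'tcp_rot': array([-1.79895275e+02, -1.06705963e-02,  1.56290240e+02]), 'ft_force': array([ 1.15090779, -0.08016307,  0.37176526]), 'wrist_torque': array([-0.05572804, -0.02131584, -0.03692681]), 'finger_gap': 85.29618364476397}
scene [[390.51148696   0.         318.69088577]
 [  0.         390.51148696 204.06831506]
 [  0.           0.           1.        ]] [-0.01266234  0.          0.          0.          0.        ] [[-1.60295957e-01  6.96004910e-01 -6.99915974e-01  1.24380255e+03]
 [ 9.86833797e-01  1.28480041e-01 -9.82442626e-02  5.39534015e+01]
 [ 2.15467442e-02 -7.06448897e-01 -7.07436000e-01  7.86326955e+02]
 [ 0.00000000e+00  0.0000000
[... 260 characters left out ...]
1  3.41470936e-02  4.83624751e+02]
 [-9.99651586e-01 -2.39859181e-02 -1.10173613e-02 -4.46823511e+01]
 [ 1.18269160e-02 -3.38752167e-02 -9.99356090e-01  1.41309419e+03]
 [ 0.00000000e+00  0.00000000e+00  0.00000000e+00  1.00000000e+00]]
wrist [[323.72139395   0.         321.91230443]
 [  0.         323.72139395 201.92771879]
 [  0.           0.           1.        ]] [-0.05318153  0.          0.          0.          0.        ] [[ 4.02061290e-01  8.67215042e-01  2.93742728e-01  1.65454191e+02]
 [ 9.15611793e-01 -3.80343211e-01 -1.30361370e-01  5.83515613e+02]
 [-1.32828883e-03  3.21367566e-01 -9.46953601e-01  3.72209964e+02]
 [ 0.00000000e+00  0.00000000e+00  0.00000000e+00  1.00000000e+00]]
```

View pics/scene0.png

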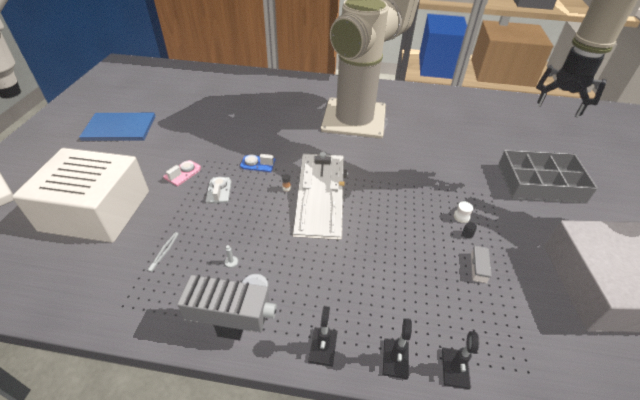

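View pics/top0.png

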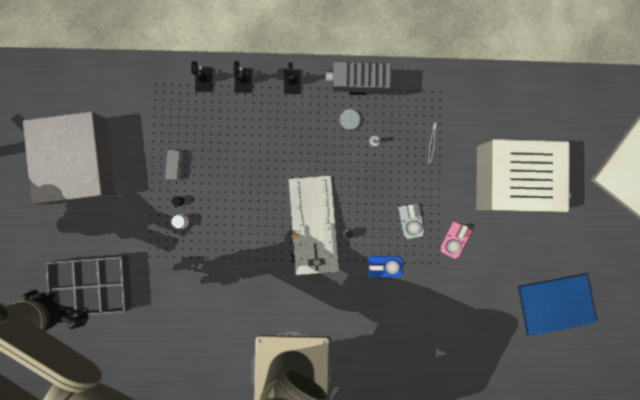

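View pics/wrist0.png

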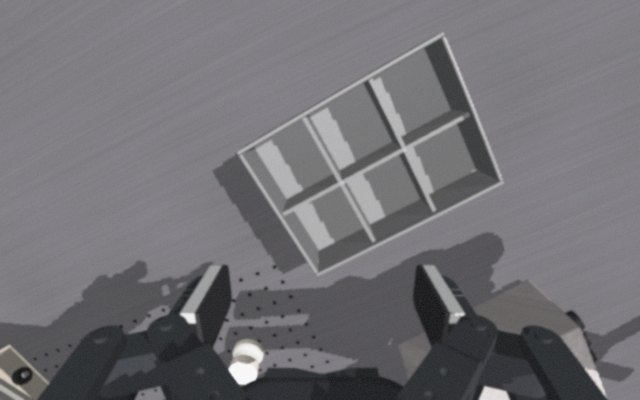

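```bash
cat > h.py <<'E'
import numpy as np, cv2
from bench import r
def ray(s,px):
    K=s["intrinsics"];d=np.array(s["dist"],float)
    p=cv2.undistortPoints(np.array(px,float).reshape(-1,1,2),K,d).reshape(-1,2)
    v=np.c_[p,np.ones(len(p))]@s["extrinsics"][:3,:3].T
    return s["extrinsics"][:3,3],v
def onz(s,px,z):
    o,v=ray(s,px); z=np.broadcast_to(z,len(v)); return o+v*((z-o[2])/v[:,2])[:,None]
def proj(s,P):
    T=np.linalg.inv(s["extrinsics"]); rv=cv2.Rodrigues(T[:3,:3])[0]
    return cv2.projectPoints(np.array(P,float).reshape(-1,1,3),rv,T[:3,3],s["intrinsics"],np.array(s["dist"],float))[0].reshape(-1,2)
E
python3 - <<'E'
import cv2
t=cv2.imread("pics/top0.png"); 
cv2.imwrite("pics/topc.png",cv2.resize(t[165:285,270:430],None,fx=5,fy=5,interpolation=cv2.INTER_CUBIC))
t=cv2.imread("pics/scene0.png"); 
cv2.imwrite("pics/scenec.png",cv2.resize(t[140:250,200:360],None,fx=5,fy=5,interpolation=cv2.INTER_CUBIC))
E
```

```text
(no output)
```

View pics/topc.png

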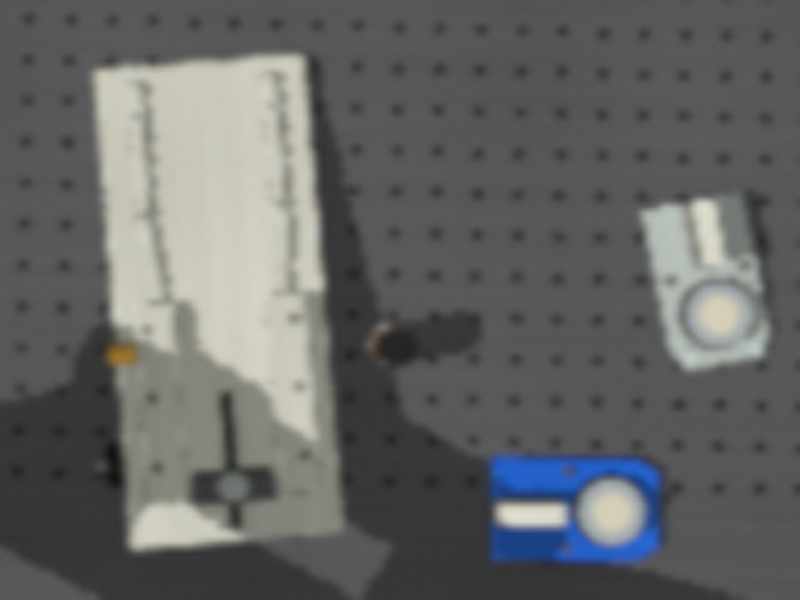

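View pics/scenec.png

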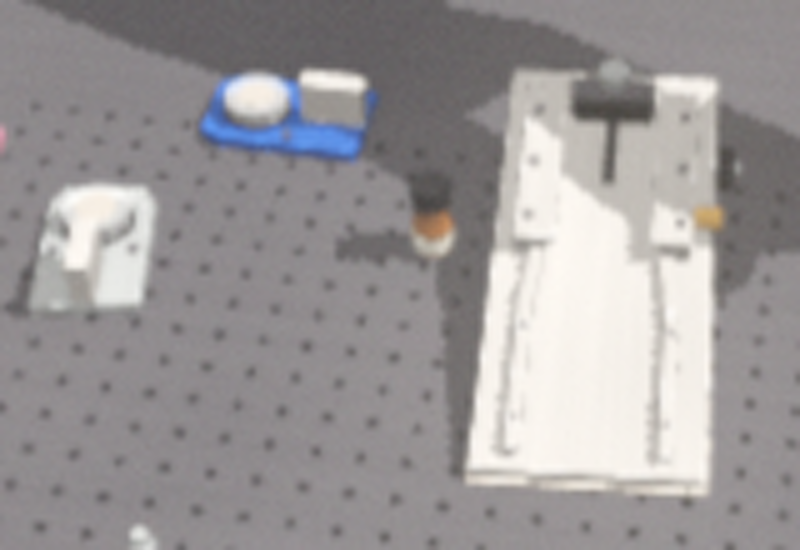

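```bash
python3 - <<'E'
from h import *
s=r.snapshot("top"); c=r.snapshot("scene")
def T(p): return (np.array(p,float)+.5)/5-.5+np.array([270,165])
def S(p): return (np.array(p,float)+.5)/5-.5+np.array([200,140])
np.set_printoptions(precision=1,suppress=True)
A=onz(s,T([(93,70),(303,55)]),10); B=onz(s,T([(130,550),(345,530)]),54.6)
print(A,B, np.linalg.norm(A[0]-A[1]),np.linalg.norm(B[0]-B[1]))
a,b=A.mean(0),B.mean(0); print("mid",a,b,np.linalg.norm((b-a)), np.degrees(np.arctan2((b-a)[1],(b-a)[0])))
A2=onz(c,S([(467,473),(709,483)]),10);B2=onz(c,S([(516,68),(718,80)]),54.6)
print(A2,B2)
a,b=A2.mean(0),B2.mean(0); print("mid",a,b,np.linalg.norm((b-a)), np.degrees(np.arctan2((b-a)[1],(b-a)[0])))
# carrier
P=onz(s,T([(641,212),(738,195),(668,360),(768,360),(690,370)]),8);print("plate",P)
print("dish",onz(s,T([(718,314)]),20)); F=onz(s,T([(689,202),(717,200),(726,262),(703,266)]),38);print("fin",F,F.mean(0))
E
```

```text
[[ 581.    22.1   10. ]
 [ 593.1 -104.5   10. ]] [[ 299.2   -8.6   54.6]
 [ 313.5 -133.3   54.6]] 127.16849088752087 125.50326708028314
mid [587.1 -41.2  10. ] [306.4 -70.9  54.6] 285.7677675911578 -173.9531061236585
[[ 597.4 -101.9   10. ]
 [ 581.6   23.2   10. ]] [[ 312.8 -130.3   54.6]
 [ 301.4   -7.9   54.6]]
mid [589.5 -39.4  10. ] [307.1 -69.1  54.6] 287.37827657078185 -173.99256012036065
plate [[ 503.1 -311.4    8. ]
 [ 514.8 -370.2    8. ]
 [ 414.1 -329.4    8. ]
 [ 415.5 -390.1    8. ]
 [ 408.4 -342.8    8. ]]
dish [[ 442.9 -356.6   20. ]]
fin [[ 509.3 -334.1   38. ]
 [ 510.9 -350.8   38. ]
 [ 474.3 -356.8   38. ]
 [ 471.6 -343.1   38. ]] [ 491.5 -346.2   38. ]
```

```bash
cat >> h.py <<'E'
from scipy.spatial.transform import Rotation as Ro
np.set_printoptions(precision=3,suppress=True)
def go(pos,R):
    """print row from measured pose to pos, R (Rotation)"""
    s=r.sense(); R0=Ro.from_euler('xyz',s["tcp_rot"],degrees=True)
    d=R0.inv().apply(np.array(pos)-s["tool_pos"])/250
    w=(R0.inv()*R).as_rotvec()/np.pi
    print("row",d,w,"| dist",np.linalg.norm(np.array(pos)-s["tool_pos"]),"t",s["time"])
def down(yaw): return Ro.from_euler('xyz',[180,0,yaw],degrees=True)
E
python3 -c "
from h import *
go([450,200,240],down(84)); go([560,-346,220],down(12))"
```

```text
row [-1.327 -0.943 -0.036] [-0.     0.     0.402] | dist 406.9438408451722 t 0.25
row [-2.608 -2.765  0.046] [-0.     0.     0.802] | dist 950.289720163575 t 0.25
```

```bash
python3 -m jog '[[-1,-0.8,0,0,0,0.4],[-1,-0.8,0,0,0,0.4],[-1,-0.8,0,0,0,0.4],[-1,-0.8,0,0,0,0.4],[-1,-0.8,0,0,0,0.4],[-1,-0.8,0,0,0,0.4],[-1,-0.8,0,0,0,0.4],[-1,-0.8,0,0,0,0.4],[-1,-0.8,0,0,0,0.4],[-1,-0.8,0,0,0,0.4]]'
python3 -c "
from h import *
go([500,-100,240],down(12)); go([570,-346,220],down(12))"
```

```text
time: 1.25
tool_pos: [389.8, 265.4, 231.3]
tcp_rot: [180.0, -0.0, 84.2]
ft_force: [0.7, 0.8, 0.1]
finger_gap: 85.5
row [-1.41   0.586 -0.035] [-0.    -0.     0.401] | dist 381.7265080036147 t 1.25
row [-2.36   0.964  0.045] [-0.    -0.     0.401] | dist 637.4740810323186 t 1.25
```

```bash
python3 -m jog '[[-1,0.4,0,0,0,0.4],[-1,0.4,0,0,0,0.4],[-1,0.4,0,0,0,0.4],[-1,0.4,0,0,0,0.4],[-1,0.4,0,0,0,0.4],[-1,0.4,0,0,0,0.4],[-1,0.4,0,0,0,0.4],[-1,0.4,0,0,0,0.4],[-1,0.4,0,0,0,0.4],[-1,0.4,0,0,0,0.4]]'
python3 -c "
from h import *
go([500,-346,200],down(12))"
```

```text
time: 2.25
tool_pos: [464.3, 7.1, 231.2]
tcp_rot: [-180.0, 0.0, 12.4]
ft_force: [-0.1, 0.5, -0.1]
finger_gap: 85.3
row [-0.163  1.41   0.125] [-0.     0.     0.002] | dist 356.3015346961447 t 2.25
```

```bash
python3 -m jog '[[-0.1,0.3,0,0,0,0],[-0.1,0.3,0,0,0,0],[-0.1,0.3,0,0,0,0],[-0.1,0.3,0,0,0,0]]'
python3 - <<'E'
from h import *
s=r.snapshot("wrist"); import pickle; pickle.dump(s,open("w1.pkl","wb")); cv2.imwrite("pics/w1.png",s["pixels"][:,:,::-1]); print(s["extrinsics"], r.sense()["tool_pos"])
E
python3 -m jog '[[0,1,0.1,0,0,0],[0,1,0.1,0,0,0],[0,1,0.1,0,0,0],[0,1,0.1,0,0,0],[0,1,0.1,0,0,0],[0,1,0.1,0,0,0],[0,1,0.1,0,0,0]]'
python3 - <<'E'
from h import *
s=r.snapshot("wrist"); import pickle; pickle.dump(s,open("w2.pkl","wb")); cv2.imwrite("pics/w2.png",s["pixels"][:,:,::-1]); print(s["extrinsics"], r.sense()["tool_pos"])
E
```

```text
time: 2.65
tool_pos: [455.8, -71.7, 231.3]
tcp_rot: [-180.0, -0.0, 12.4]
ft_force: [0.3, -0.1, 0.6]
finger_gap: 85.1
[[  0.214  -0.925  -0.314 536.948]
 [ -0.977  -0.203  -0.068 -52.919]
 [ -0.001   0.321  -0.947 373.138]
 [  0.      0.      0.      1.   ]] [455.923 -71.116 231.292]
time: 3.4
tool_pos: [509.3, -315.5, 205.0]
tcp_rot: [-179.9, 0.1, 12.3]
ft_force: [0.3, 0.1, 0.0]
finger_gap: 85.7
[[   0.213   -0.925   -0.316  590.612]
 [  -0.977   -0.203   -0.067 -297.058]
 [  -0.002    0.323   -0.947  346.735]
 [   0.       0.       0.       1.   ]] [ 509.457 -314.711  205.737]
```

View pics/w1.png

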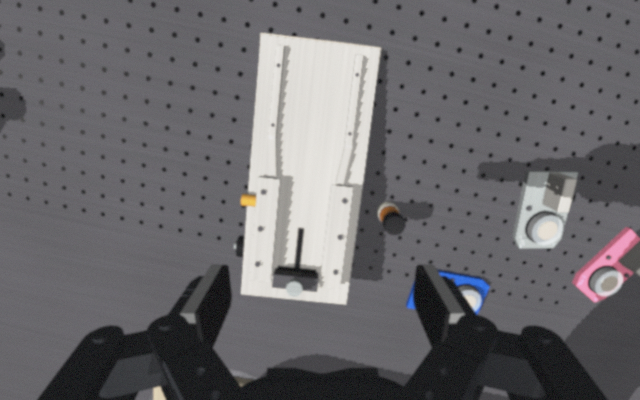

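View pics/w2.png

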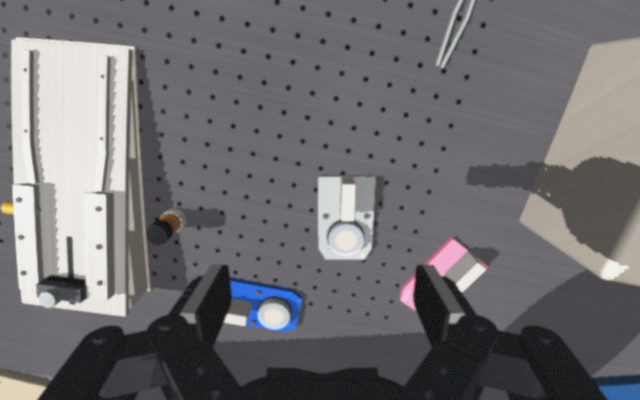

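```bash
python3 - <<'E'
import cv2
w=cv2.imread("pics/w2.png"); cv2.imwrite("pics/w2c.png",cv2.resize(w[165:270,300:400],None,fx=5.5,fy=5.5,interpolation=cv2.INTER_CUBIC))
w=cv2.imread("pics/w1.png"); cv2.imwrite("pics/w1c.png",cv2.resize(w[20:170,240:400],None,fx=4,fy=4,interpolation=cv2.INTER_CUBIC))
cv2.imwrite("pics/w1d.png",cv2.resize(w[160:310,220:400],None,fx=4,fy=4,interpolation=cv2.INTER_CUBIC))
E
```

```text
(no output)
```

View pics/w2c.png

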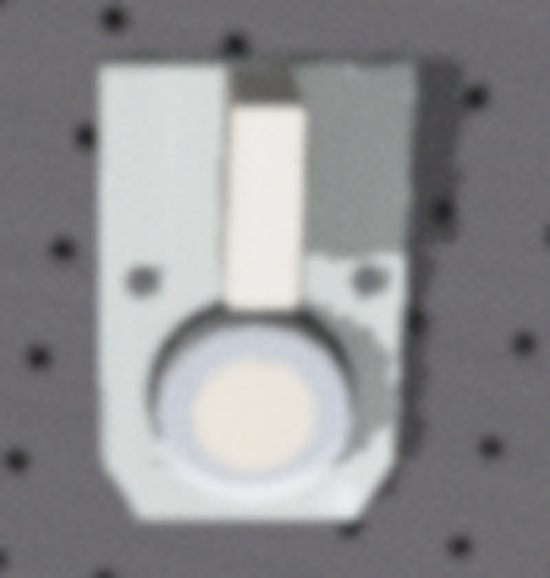

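View pics/w1c.png

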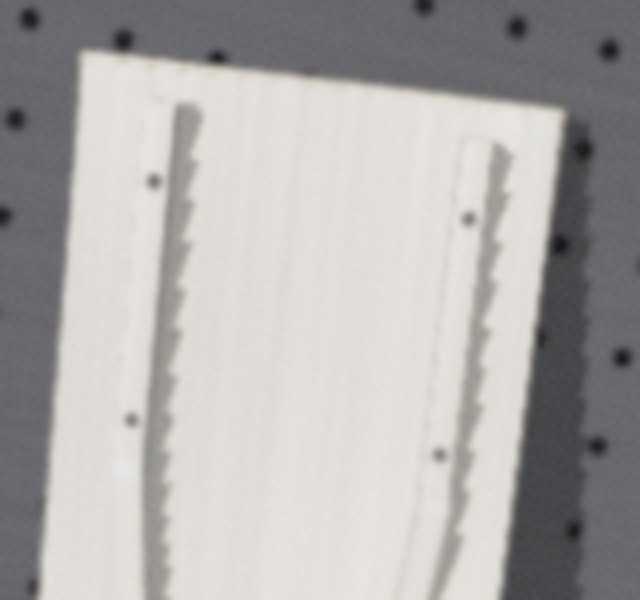

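View pics/w1d.png

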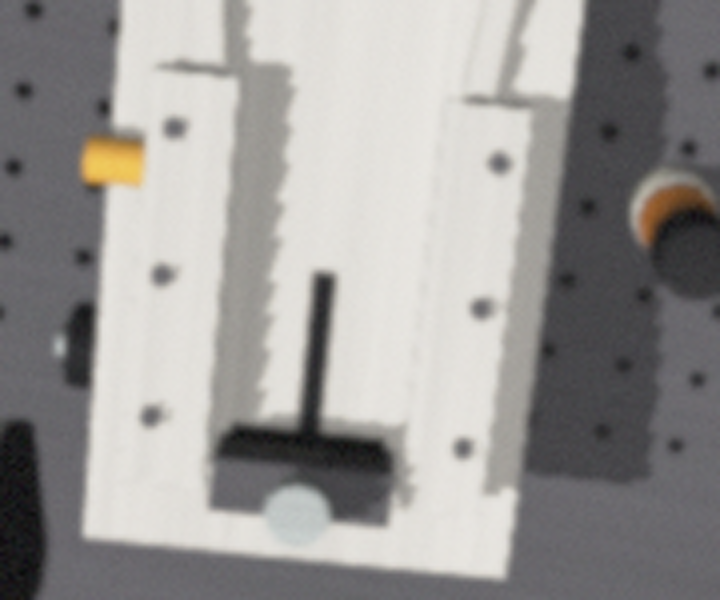

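```bash
python3 - <<'E'
from h import *
import pickle
w1=pickle.load(open("w1.pkl","rb"));w2=pickle.load(open("w2.pkl","rb"))
f=lambda p,k,o:(np.array(p,float)+.5)/k-.5+np.array(o)
A=onz(w1,f([(80,52),(566,110)],4,(240,20)),10);B=onz(w1,f([(84,538),(506,578)],4,(220,160)),54.6)
a,b=A.mean(0),B.mean(0);print(A,B,"mid",a,b,np.linalg.norm(A[0]-A[1]),np.linalg.norm(B[0]-B[1]),np.linalg.norm(a-b),np.degrees(np.arctan2(b[1]-a[1],b[0]-a[0])))
F=onz(w2,f([(230,104),(308,107),(225,308),(298,310)],5.5,(300,165)),38)
print("fin",F.mean(0),np.linalg.norm(F[0]-F[1]),np.linalg.norm(F[0]-F[2]),np.linalg.norm(F[1]-F[3]));d=F[2:].mean(0)-F[:2].mean(0);print(np.degrees(np.arctan2(d[1],d[0])))
P=onz(w2,f([(100,62),(416,65),(140,520),(350,520)],5.5,(300,165)),8)
print("plate",P);m,n=P[:2].mean(0),P[2:].mean(0);d=n-m;print(m,n,np.linalg.norm(d),np.degrees(np.arctan2(d[1],d[0])),"fin from plate",m+d*.2)
E
```

```text
[[ 581.202   22.147   10.   ]
 [ 594.384 -102.616   10.   ]] [[ 300.73    -7.887   54.6  ]
 [ 313.936 -130.595   54.6  ]] mid [587.793 -40.234  10.   ] [307.333 -69.241  54.6  ] 125.45693999700843 123.41687382679633 285.4616565748089 -174.09511685235145
fin [ 492.519 -344.437   38.   ] 14.057900924601302 39.51560071376312 39.37309545686456
-168.20253272551892
plate [[ 505.658 -310.197    8.   ]
 [ 518.357 -370.811    8.   ]
 [ 408.866 -339.672    8.   ]
 [ 418.465 -383.659    8.   ]]
[ 512.007 -340.504    8.   ] [ 413.665 -361.665    8.   ] 100.5929528076527 -167.85626049238465 fin from plate [ 492.339 -344.736    8.   ]
```

```bash
python3 -c "
from h import *
go([492.4,-344.6,70],down(12))"
```

```text
row [-0.092  0.103  0.543] [-0.     0.     0.002] | dist 140.0314714387653 t 3.45
```

```bash
python3 -m jog '[[-0.092,0.103,0.2,0,0,0.002],[-0.092,0.103,0.4,0,0,0.002],[-0.092,0.103,0.543,0,0,0.002],[-0.092,0.103,0.543,0,0,0.002],[-0.092,0.103,0.543,0,0,0.002],[-0.092,0.103,0.543,0,0,0.002]]'
python3 - <<'E'
from h import *
go([492.4,-344.6,17],down(12))
s=r.snapshot("wrist"); cv2.imwrite("pics/w3.png",s["pixels"][:,:,::-1])
E
```

```text
time: 4.05
tool_pos: [494.5, -346.5, 74.6]
tcp_rot: [179.8, -0.2, 12.0]
ft_force: [-0.3, -0.2, 0.8]
finger_gap: 85.3
row [-0.007 -0.01   0.23 ] [ 0.001 -0.001  0.   ] | dist 57.666734326916746 t 4.05
```

View pics/w3.png

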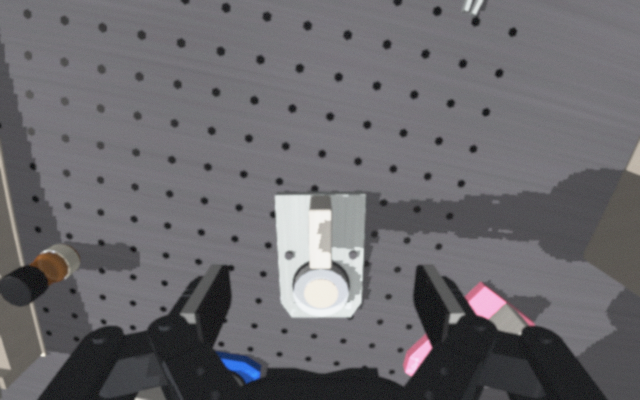

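```bash
python3 -m jog '[[-0.007,-0.008,0.08,0,0,0],[-0.007,-0.008,0.15,0,0,0],[-0.007,-0.008,0.2,0,0,0],[-0.007,-0.008,0.215,0,0,0],[-0.007,-0.008,0.215,0,0,0],[-0.007,-0.008,0.215,0,0,0]]'
python3 - <<'E'
from h import *
go([492.4,-344.6,17],down(12))
s=r.snapshot("wrist"); cv2.imwrite("pics/w4.png",s["pixels"][:,:,::-1]); print(proj(s,[[492.4,-344.6,38],r.sense()["tool_pos"]]))
E
```

```text
time: 4.7
tool_pos: [490.8, -344.9, 18.1]
tcp_rot: [179.9, -0.1, 11.9]
ft_force: [0.3, 0.3, 0.2]
finger_gap: 85.2
row [0.007 0.    0.004] [ 0. -0. -0.] | dist 1.976231836967605 t 4.7
[[324.445 288.48 ]
 [324.108 268.497]]
```

View pics/w4.png

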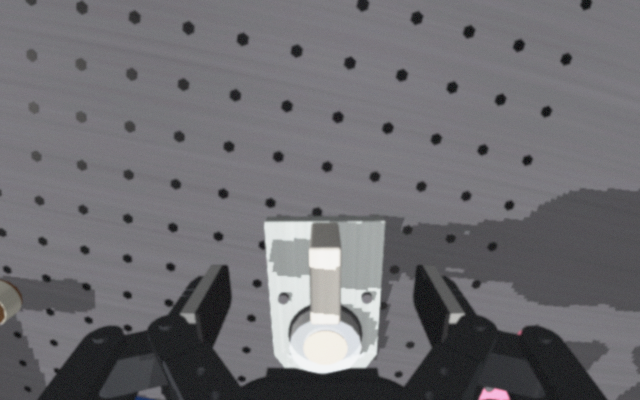

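```bash
python3 -m jog '[[0.006,0,0.004,0,0,0],[0.006,0,0.004,0,0,0],[0.006,0,0.004,0,0,0],[0.006,0,0.004,0,0,0],[0.006,0,0.004,0,0,0],[0.006,0,0.004,0,0,0],[0.006,0,0.004,0,0,0],[0.006,0,0.004,0,0,0],[0.006,0,0.004,0,0,0],[0.006,0,0.004,0,0,0]]' 0 60
python3 -m jog '[[0,0,-0.08,0,0,0],[0,0,-0.16,0,0,0],[0,0,-0.24,0,0,0],[0,0,-0.32,0,0,0],[0,0,-0.4,0,0,0],[0,0,-0.4,0,0,0],[0,0,-0.4,0,0,0],[0,0,-0.4,0,0,0]]'
python3 - <<'E'
from h import *
s=r.snapshot("wrist"); cv2.imwrite("pics/w5.png",s["pixels"][:,:,::-1])
E
```

```text
time: 5.75
tool_pos: [491.8, -344.4, 16.2]
tcp_rot: [179.9, -0.0, 11.9]
ft_force: [1.2, -3.5, 1.8]
finger_gap: 12.8
time: 6.55
tool_pos: [490.2, -342.9, 113.3]
tcp_rot: [-179.8, 0.1, 11.9]
ft_force: [-0.1, 0.6, -5.6]
finger_gap: 12.4
```

View pics/w5.png

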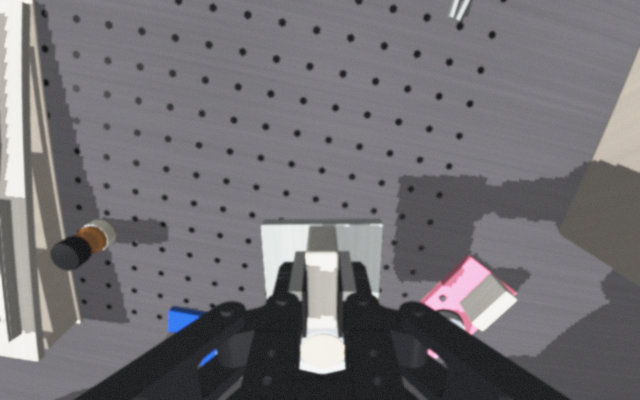

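```bash
cat >> h.py <<'E'
yd=np.radians(-174.05); c9,s9=np.cos(np.radians(9)),np.sin(np.radians(9))
xd=np.array([c9*np.cos(yd),c9*np.sin(yd),s9]); yv=np.array([-np.sin(yd),np.cos(yd),0]); zd=np.cross(xd,yv)
RD=np.c_[xd,yv,zd]; OD=np.array([588,-40.1,10.])
RT=Ro.from_matrix(RD@np.diag([-1,1,-1.]))
D=lambda x,y,z: OD+RD@np.array([x,y,z])
def deck():
    s=r.sense(); p=RD.T@(s["tool_pos"]-OD); print("deck tcp",p,"F deck",RD.T@s["ft_force"],"tq",s["wrist_torque"],"t",s["time"])
E
python3 -c "
from h import *
print(RT.as_euler('xyz',degrees=True),D(34,0,100))
go(D(34,0,70),RT)"
```

```text
[180.     9.     5.95] [570.159 -41.959 114.088]
row [ 0.543 -1.113  0.118] [ 0.002 -0.049  0.033] | dist 311.10469666690784 t 6.6
```

```bash
python3 -m jog '[[0.05,-0.1,0,0,-0.005,0.004],[0.15,-0.25,0,0,-0.015,0.01],[0.25,-0.4,0,0,-0.025,0.02],[0.35,-0.6,0,0,-0.04,0.03],[0.45,-0.8,0,0,-0.049,0.033],[0.5,-0.95,0,0,-0.049,0.033],[0.54,-1,0,0.002,-0.049,0.033],[0.54,-1,0,0.002,-0.049,0.033],[0.54,-1,0,0.002,-0.049,0.033]]'
python3 -c "
from h import *
go(D(34,0,45),RT)
s=r.snapshot('wrist'); cv2.imwrite('pics/w6.png',s['pixels'][:,:,::-1])"
```

```text
time: 7.5
tool_pos: [571.4, -71.7, 114.8]
tcp_rot: [179.9, 8.9, 6.0]
ft_force: [-0.2, -0.7, -5.3]
finger_gap: 12.7
row [ 0.007 -0.119  0.221] [ 0.001 -0.001  0.   ] | dist 62.93315189681977 t 7.5
```

View pics/w6.png

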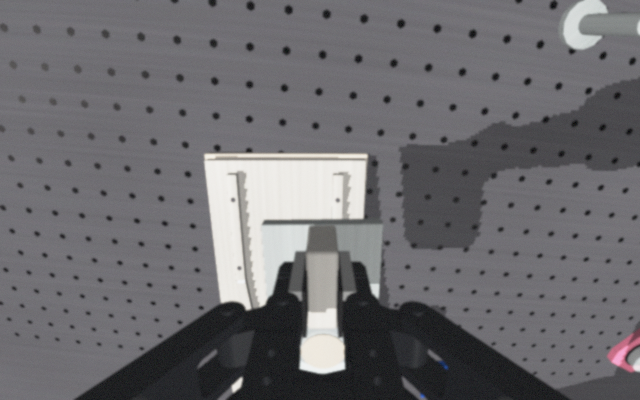

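```bash
python3 -m jog '[[0.007,-0.119,0,0,0,0],[0.007,-0.119,0.1,0,0,0],[0.007,-0.119,0.2,0,0,0],[0.007,-0.119,0.22,0,0,0],[0.007,-0.119,0.22,0,0,0],[0.007,-0.119,0.22,0,0,0]]'
python3 -c "
from h import *
deck()
go(D(34,0,18),RT)
s=r.snapshot('wrist'); cv2.imwrite('pics/w7.png',s['pixels'][:,:,::-1])"
```

```text
time: 8.15
tool_pos: [562.9, -43.7, 62.3]
tcp_rot: [179.9, 8.7, 5.9]
ft_force: [1.0, -0.2, -4.4]
finger_gap: 12.8
deck tcp [33.242  0.98  47.687] F deck [-1.668  0.322 -4.225] tq [ 0.05  -0.397 -0.001] t 8.15
row [-0.004 -0.004  0.119] [ 0.001 -0.001 -0.   ] | dist 29.71322216068557 t 8.15
```

View pics/w7.png

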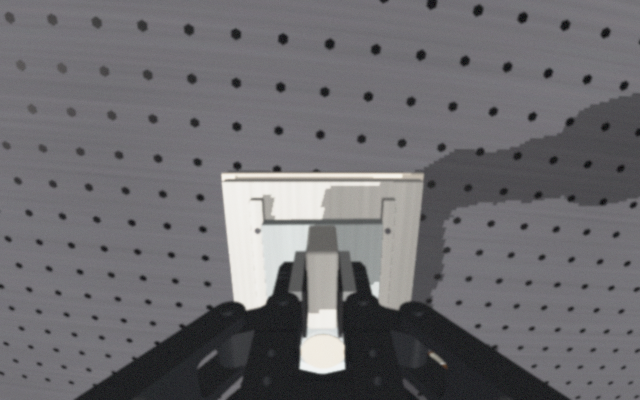

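```bash
python3 -m jog '[[0,0,0.03,0,0,0],[0,0,0.06,0,0,0],[0,0,0.09,0,0,0],[0,0,0.1,0,0,0],[0,0,0.11,0,0,0],[0,0,0.115,0,0,0],[0,0,0.115,0,0,0],[0,0,0.115,0,0,0]]'
python3 -c "
from h import *
deck()"
```

```text
time: 9.0
tool_pos: [558.0, -43.2, 33.0]
tcp_rot: [179.9, 8.8, 6.0]
ft_force: [-0.0, -0.4, -4.7]
finger_gap: 12.5
deck tcp [33.404 -0.025 17.995] F deck [-0.678  0.383 -4.683] tq [ 0.094 -0.357 -0.011] t 9.0
```

```bash
python3 -m jog '[[0,0,0.003,0,0,0],[0,0,0.006,0,0,0],[0,0,0.006,0,0,0]]'
python3 -c "
from h import *
deck()"
```

```text
time: 9.3
tool_pos: [557.6, -43.3, 31.4]
tcp_rot: [179.9, 8.8, 6.0]
ft_force: [0.6, -0.0, -4.8]
finger_gap: 13.0
deck tcp [33.495  0.012 16.348] F deck [-1.299  0.08  -4.665] tq [ 0.103 -0.305 -0.019] t 9.3
```

```bash
python3 -m jog '[[0,0,0.002,0,0,0],[0,0,0.004,0,0,0],[0,0,0.004,0,0,0]]'
python3 -c "
from h import *
deck()"
```

```text
time: 9.6
tool_pos: [557.8, -43.3, 31.0]
tcp_rot: [179.9, 8.8, 6.0]
ft_force: [-1.5, 0.0, 1.8]
finger_gap: 12.7
deck tcp [33.313  0.058 15.94 ] F deck [ 1.772 -0.182  1.517] tq [ 0.162  0.239 -0.048] t 9.6
```

```bash
python3 -m jog '[[0,0,0,0,0,0],[0,0,0,0,0,0],[0,0,0,0,0,0],[0,0,0,0,0,0],[0,0,0,0,0,0]]' 0.5
python3 -m jog '[[0,0,-0.04,0,0,0],[0,0,-0.1,0,0,0],[0,0,-0.2,0,0,0],[0.1,0,-0.3,0,0,0],[0.25,0,-0.3,0,0,0],[0.25,0,-0.3,0,0,0],[0.25,0,-0.3,0,0,0]]'
python3 -c "
from h import *
deck()
s=r.snapshot('wrist'); cv2.imwrite('pics/w8.png',s['pixels'][:,:,::-1])
import pickle; pickle.dump(s,open('w8.pkl','wb'))
s=r.snapshot('scene'); cv2.imwrite('pics/s8.png',cv2.resize(s['pixels'][120:260,180:380,::-1],None,fx=4,fy=4))"
```

```text
time: 10.1
tool_pos: [557.3, -43.3, 30.2]
tcp_rot: [179.9, 8.8, 6.0]
ft_force: [0.0, 0.3, 0.4]
finger_gap: 42.8
time: 10.8
tool_pos: [630.6, -35.4, 95.1]
tcp_rot: [179.9, 8.8, 6.0]
ft_force: [-0.8, 0.8, 1.2]
finger_gap: 42.7
deck tcp [-29.008  -0.276  90.787] F deck [ 0.9   -0.892  1.06 ] tq [ 0.031 -0.043 -0.019] t 10.8
```

View pics/w8.png

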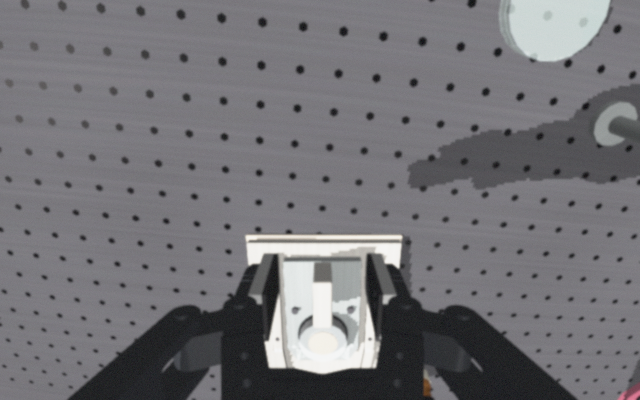

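View pics/s8.png

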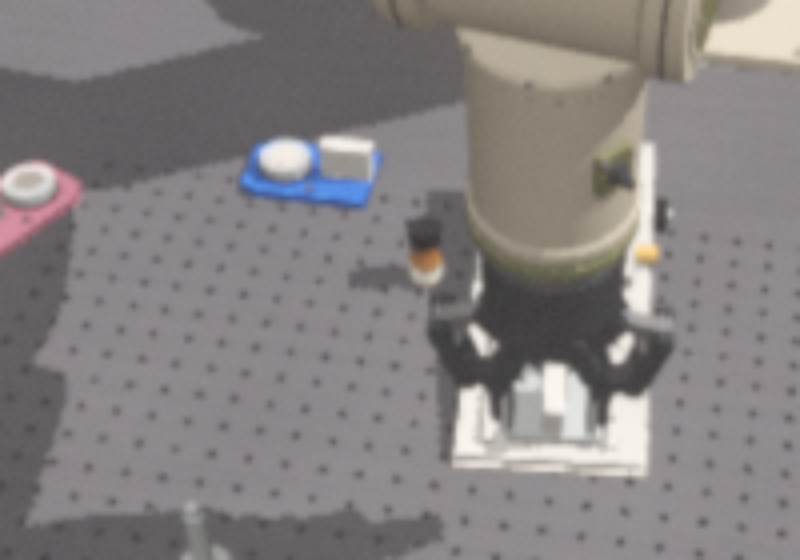

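```bash
python3 -m jog '[[0,0,0.1,0,0,0],[0,0,0.2,0,0,0],[0,0,0.28,0,0,0],[0,0,0.32,0,0,0],[0,0,0.32,0,0,0],[0,0,0.32,0,0,0],[0,0,0.32,0,0,0],[0,0,0.32,0,0,0]]' 0 40
python3 -c "
from h import *
deck(); go(D(-6,0,5.5),RT)
s=r.snapshot('wrist'); cv2.imwrite('pics/w9.png',s['pixels'][:,:,::-1])"
```

```text
time: 11.7
tool_pos: [619.1, -37.0, 17.2]
tcp_rot: [179.9, 8.7, 6.0]
ft_force: [-0.7, 0.8, 0.1]
finger_gap: 0.1
deck tcp [-29.773   0.179  12.04 ] F deck [ 0.601 -0.839  0.031] tq [ 0.018 -0.133  0.016] t 11.7
row [-0.095 -0.001  0.026] [ 0.001 -0.002  0.   ] | dist 24.656634097994516 t 11.7
```

View pics/w9.png

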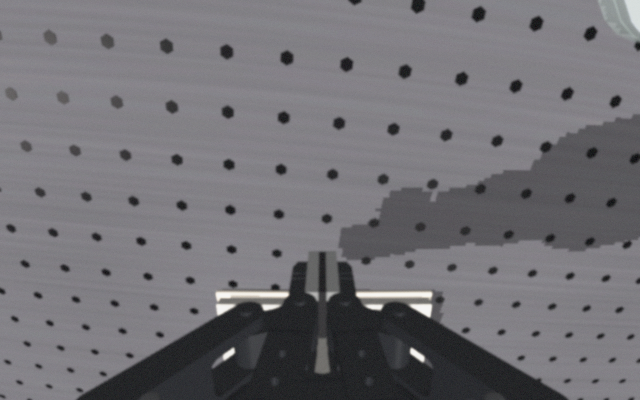

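```bash
python3 -m jog '[[-0.02,0,0.026,0.001,-0.001,0],[-0.04,0,0.026,0.001,-0.001,0],[-0.06,0,0.026,0.001,-0.001,0],[-0.08,0,0.026,0.001,-0.001,0],[-0.095,0,0.026,0.001,-0.001,0],[-0.095,0,0.026,0.001,-0.001,0]]'
python3 -c "
from h import *
deck(); go(D(6,0,5.5),RT)"
```

```text
time: 12.35
tool_pos: [593.2, -39.5, 13.2]
tcp_rot: [-179.9, 9.0, 6.0]
ft_force: [-0.6, -0.1, -0.1]
finger_gap: 0.2
deck tcp [-4.713 -0.015  3.938] F deck [ 0.616 -0.014 -0.168] tq [-0.02  -0.088 -0.006] t 12.35
row [-0.043  0.    -0.006] [-0.  0.  0.] | dist 10.82667627611226 t 12.35
```

```bash
python3 -m jog '[[-0.004,0,-0.006,0,0,0],[-0.01,0,-0.006,0,0,0],[-0.016,0,-0.006,0,0,0],[-0.022,0,-0.006,0,0,0],[-0.028,0,-0.006,0,0,0],[-0.034,0,-0.006,0,0,0],[-0.04,0,-0.006,0,0,0],[-0.046,0,-0.006,0,0,0],[-0.052,0,-0.006,0,0,0],[-0.058,0,-0.006,0,0,0]]'
python3 -c "
from h import *
deck()"
```

```text
time: 13.35
tool_pos: [579.6, -40.9, 16.7]
tcp_rot: [-179.9, 9.0, 6.0]
ft_force: [2.3, 0.4, -1.3]
finger_gap: 0.0
deck tcp [ 9.389 -0.041  5.275] F deck [-2.483 -0.182 -0.916] tq [ 0.062 -0.494  0.032] t 13.35
```

```bash
python3 -m jog '[[-0.01,0,0,0,0,0],[-0.02,0,0,0,0,0],[-0.03,0,0,0,0,0],[-0.04,0,0,0,0,0],[-0.05,0,0,0,0,0],[-0.06,0,0,0,0,0],[-0.07,0,0,0,0,0],[-0.08,0,0,0,0,0],[-0.09,0,0,0,0,0],[-0.1,0,0,0,0,0]]'
python3 -c "
from h import *
deck()
s=r.snapshot('wrist'); cv2.imwrite('pics/w10.png',s['pixels'][:,:,::-1])
s=r.snapshot('top'); cv2.imwrite('pics/t10.png',cv2.resize(s['pixels'][150:290,260:440,::-1],None,fx=4,fy=4))"
```

```text
time: 14.35
tool_pos: [554.9, -43.5, 20.6]
tcp_rot: [-179.9, 9.0, 6.0]
ft_force: [2.4, 0.5, -3.0]
finger_gap: -0.0
deck tcp [34.541 -0.042  5.3  ] F deck [-2.87  -0.239 -2.553] tq [ 0.06  -0.476  0.02 ] t 14.35
```

View pics/w10.png

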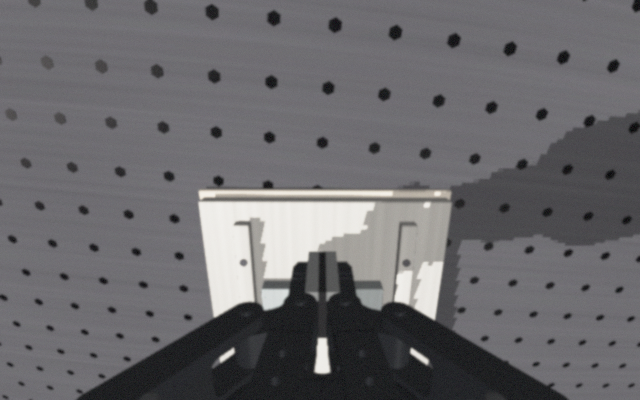

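```bash
python3 -m jog '[[-0.008,0,0,0,0,0],[-0.016,0,0,0,0,0],[-0.024,0,0,0,0,0],[-0.032,0,0,0,0,0],[-0.04,0,0,0,0,0],[-0.048,0,0,0,0,0],[-0.056,0,0,0,0,0],[-0.064,0,0,0,0,0],[-0.072,0,0,0,0,0],[-0.08,0,0,0,0,0]]'
python3 -c "
from h import *
deck()
s=r.snapshot('wrist'); cv2.imwrite('pics/w11.png',s['pixels'][:,:,::-1])"
```

```text
time: 15.45
tool_pos: [535.5, -45.6, 23.9]
tcp_rot: [-179.9, 9.0, 6.0]
ft_force: [3.5, 0.8, -0.9]
finger_gap: -0.1
deck tcp [54.308  0.046  5.499] F deck [-3.668 -0.459 -0.312] tq [ 0.062 -0.638 -0.008] t 15.45
```

View pics/w11.png

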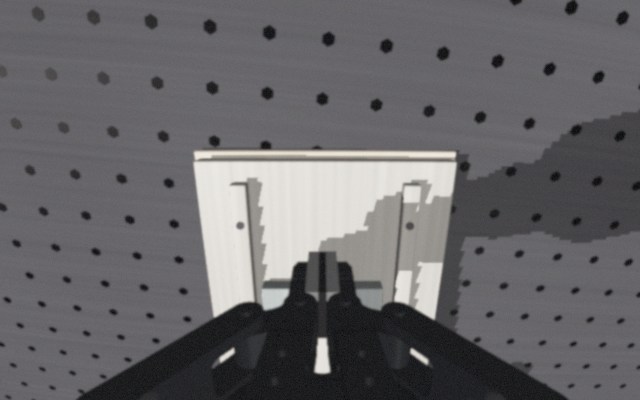

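```bash
python3 -m jog '[[-0.004,0,0,0,0,0],[-0.008,0,0,0,0,0],[-0.012,0,0,0,0,0],[-0.016,0,0,0,0,0],[-0.02,0,0,0,0,0],[-0.024,0,0,0,0,0],[-0.028,0,0,0,0,0],[-0.032,0,0,0,0,0]]'
python3 -c "
from h import *
deck()"
python3 -m jog '[[-0.004,0,0,0,0,0],[-0.008,0,0,0,0,0],[-0.012,0,0,0,0,0],[-0.016,0,0,0,0,0],[-0.02,0,0,0,0,0],[-0.024,0,0,0,0,0],[-0.028,0,0,0,0,0],[-0.032,0,0,0,0,0]]'
python3 -c "
from h import *
deck()"
```

```text
time: 16.3
tool_pos: [527.7, -46.4, 25.1]
tcp_rot: [-179.9, 9.0, 6.0]
ft_force: [5.2, 0.0, 1.9]
finger_gap: 0.1
deck tcp [62.27   0.006  5.457] F deck [-4.826  0.501  2.728] tq [ 0.078 -0.719 -0.061] t 16.3
time: 17.1
tool_pos: [520.1, -47.3, 26.3]
tcp_rot: [-179.9, 9.0, 6.0]
ft_force: [6.4, -0.1, -0.3]
finger_gap: -0.0
deck tcp [70.021  0.103  5.449] F deck [-6.359  0.783  0.67 ] tq [-0.036 -1.134  0.085] t 17.1
```

```bash
python3 -m jog '[[-0.004,0,0,0,0,0],[-0.008,0,0,0,0,0],[-0.012,0,0,0,0,0],[-0.016,0,0,0,0,0],[-0.02,0,0,0,0,0]]'
python3 -c "
from h import *
deck()"
python3 -m jog '[[-0.004,0,0,0,0,0],[-0.008,0,0,0,0,0],[-0.012,0,0,0,0,0],[-0.016,0,0,0,0,0],[-0.02,0,0,0,0,0]]'
python3 -c "
from h import *
deck()
s=r.snapshot('wrist'); cv2.imwrite('pics/w12.png',s['pixels'][:,:,::-1])"
```

```text
time: 17.6
tool_pos: [515.4, -47.9, 27.1]
tcp_rot: [-179.9, 8.9, 6.0]
ft_force: [8.5, -0.0, -1.4]
finger_gap: -0.3
deck tcp [74.757  0.285  5.463] F deck [-8.595  0.897 -0.035] tq [ 0.021 -1.276  0.091] t 17.6
time: 18.1
tool_pos: [510.5, -48.3, 27.9]
tcp_rot: [-179.9, 8.9, 6.0]
ft_force: [7.3, -0.5, -1.3]
finger_gap: -0.1
deck tcp [79.754  0.141  5.47 ] F deck [-7.355  1.211 -0.172] tq [ 0.016 -1.29   0.078] t 18.1
```

View pics/w12.png

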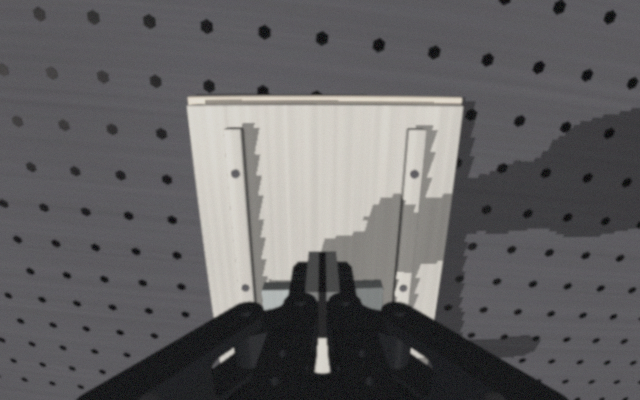

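```bash
python3 - <<'E'
from h import *
import pickle
w=pickle.load(open("w1.pkl","rb"))
f=lambda p,k,o:(np.array(p,float)+.5)/k-.5+np.array(o)
o,v=ray(w,f([(310,432),(305,462)],4,(220,160)))
for i,z in ((0,0),(0,4),(1,20)):
    t=((D(0,0,z)-o)@zd)/(v[i]@zd); print(z,RD.T@(o+v[i]*t-OD))
E
```

```text
0 [246.399   0.278   0.   ]
4 [244.823   0.36    4.   ]
20 [247.183   0.166  20.   ]
```

```bash
for i in 1; do python3 -m jog '[[-0.006,0,0,0,0,0],[-0.012,0,0,0,0,0],[-0.018,0,0,0,0,0],[-0.024,0,0,0,0,0],[-0.03,0,0,0,0,0],[-0.036,0,0,0,0,0],[-0.042,0,0,0,0,0],[-0.048,0,0,0,0,0]]'
python3 -c "
from h import *
deck()"; done
```

```text
time: 18.95
tool_pos: [498.7, -49.7, 29.8]
tcp_rot: [-180.0, 8.9, 6.0]
ft_force: [7.1, -1.0, -1.2]
finger_gap: -0.3
deck tcp [91.811  0.307  5.458] F deck [-7.089  1.745 -0.106] tq [-0.027 -1.197  0.086] t 18.95
```

```bash
python3 -m jog '[[-0.006,0,0,0,0,0],[-0.012,0,0,0,0,0],[-0.018,0,0,0,0,0],[-0.024,0,0,0,0,0],[-0.03,0,0,0,0,0],[-0.036,0,0,0,0,0],[-0.042,0,0,0,0,0],[-0.048,0,0,0,0,0]]'
python3 -c "
from h import *
deck()"
```

```text
time: 19.75
tool_pos: [486.8, -51.1, 31.6]
tcp_rot: [-180.0, 8.9, 6.0]
ft_force: [8.2, -1.7, -1.6]
finger_gap: -0.0
deck tcp [103.89    0.499   5.44 ] F deck [-8.088  2.497 -0.316] tq [-0.201 -1.197  0.076] t 19.75
```

```bash
python3 -m jog '[[-0.006,0,0,0,0,0],[-0.012,0,0,0,0,0],[-0.018,0,0,0,0,0],[-0.024,0,0,0,0,0],[-0.03,0,0,0,0,0],[-0.036,0,0,0,0,0],[-0.042,0,0,0,0,0]]'
python3 -c "
from h import *
deck()
s=r.snapshot('wrist'); cv2.imwrite('pics/w13.png',s['pixels'][:,:,::-1])"
```

```text
time: 20.45
tool_pos: [476.5, -52.4, 33.3]
tcp_rot: [-180.0, 8.9, 6.0]
ft_force: [7.6, -3.4, -1.4]
finger_gap: -0.1
deck tcp [114.436   0.688   5.451] F deck [-7.311  4.173 -0.307] tq [-0.386 -1.145  0.187] t 20.45
```

View pics/w13.png

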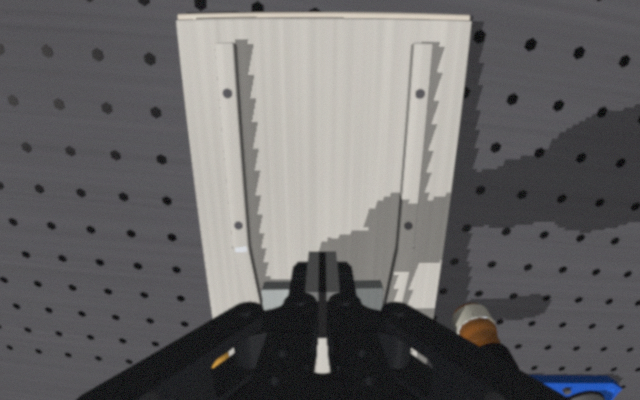

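```bash
python3 -m jog '[[-0.004,0.001,0,0,0,0],[-0.008,0.002,0,0,0,0],[-0.012,0.003,0,0,0,0],[-0.016,0.004,0,0,0,0],[-0.02,0.004,0,0,0,0],[-0.024,0.004,0,0,0,0],[-0.028,0.004,0,0,0,0],[-0.032,0.004,0,0,0,0]]'
python3 -c "
from h import *
deck()"
```

```text
time: 21.3
tool_pos: [468.7, -54.3, 34.6]
tcp_rot: [-180.0, 8.9, 6.0]
ft_force: [6.5, -2.5, -1.3]
finger_gap: 0.2
deck tcp [122.51    1.726   5.456] F deck [-6.369  3.17  -0.315] tq [-0.443 -1.044  0.114] t 21.3
```

```bash
python3 -m jog '[[-0.003,0.001,0,0,0,0],[-0.006,0.002,0,0,0,0],[-0.009,0.003,0,0,0,0],[-0.012,0.003,0,0,0,0],[-0.015,0.003,0,0,0,0]]'
python3 -c "
from h import *
deck()"
```

```text
time: 21.8
tool_pos: [465.0, -55.2, 35.1]
tcp_rot: [-180.0, 8.9, 6.0]
ft_force: [7.7, -1.2, -0.5]
finger_gap: -0.1
deck tcp [126.27   2.29   5.43] F deck [-7.481  2.018  0.671] tq [-0.336 -1.025  0.082] t 21.8
```

```bash
python3 -m jog '[[-0.002,0,0,0,0,0],[-0.004,0,0,0,0,0],[-0.006,0,0,0,0,0],[-0.008,0,0,0,0,0]]'
python3 -c "
from h import *
deck()"
```

```text
time: 22.2
tool_pos: [463.1, -55.4, 35.4]
tcp_rot: [-180.0, 8.9, 6.0]
ft_force: [6.5, -2.3, -0.6]
finger_gap: -0.2
deck tcp [128.262   2.293   5.432] F deck [-6.245  2.92   0.399] tq [-0.256 -1.025  0.068] t 22.2
```

```bash
python3 -m jog '[[-0.002,0,0,0,0,0],[-0.004,0,0,0,0,0],[-0.006,0,0,0,0,0],[-0.008,0,0,0,0,0]]'
python3 -c "
from h import *
deck()"
```

```text
time: 22.6
tool_pos: [461.1, -55.6, 35.8]
tcp_rot: [-180.0, 8.9, 6.0]
ft_force: [6.5, -2.3, -0.6]
finger_gap: -0.2
deck tcp [130.266   2.301   5.446] F deck [-6.235  2.917  0.41 ] tq [-0.318 -1.096  0.052] t 22.6
```

```bash
python3 -m jog '[[-0.002,0,0,0,0,0],[-0.004,0,0,0,0,0],[-0.006,0,0,0,0,0]]'
python3 -c "
from h import *
deck()"
```

```text
time: 22.9
tool_pos: [459.6, -55.8, 36.0]
tcp_rot: [-180.0, 9.0, 6.0]
ft_force: [6.7, -2.7, -1.9]
finger_gap: -0.1
deck tcp [131.796   2.312   5.435] F deck [-6.612  3.395 -0.851] tq [-0.331 -0.961  0.142] t 22.9
```

```bash
python3 -m jog '[[-0.002,0,0,0,0,0],[-0.004,0,0,0,0,0]]'
python3 -c "
from h import *
deck()"
```

```text
time: 23.1
tool_pos: [458.7, -55.9, 36.1]
tcp_rot: [-180.0, 8.9, 6.0]
ft_force: [6.4, -2.2, -1.0]
finger_gap: -0.2
deck tcp [132.773   2.31    5.438] F deck [-6.254  2.839  0.022] tq [-0.315 -1.015  0.068] t 23.1
```

```bash
python3 -m jog '[[-0.002,0,0,0,0,0],[-0.004,0,0,0,0,0]]'
python3 -c "
from h import *
deck()"
```

```text
time: 23.3
tool_pos: [457.7, -56.0, 36.3]
tcp_rot: [-180.0, 8.9, 6.0]
ft_force: [7.1, -2.5, -0.2]
finger_gap: 0.1
deck tcp [133.775   2.318   5.456] F deck [-6.739  3.219  0.828] tq [-0.339 -1.103  0.152] t 23.3
```

```bash
python3 -m jog '[[-0.001,0,0,0,0,0],[-0.002,0,0,0,0,0]]'
python3 -c "
from h import *
deck()"
```

```text
time: 23.5
tool_pos: [457.2, -56.1, 36.4]
tcp_rot: [-180.0, 9.0, 6.0]
ft_force: [7.6, -3.0, -1.3]
finger_gap: 0.2
deck tcp [134.282   2.325   5.436] F deck [-7.411  3.735 -0.14 ] tq [-0.332 -1.082  0.079] t 23.5
```

```bash
python3 -m jog '[[-0.001,0,0,0,0,0],[-0.002,0,0,0,0,0]]'
python3 -c "
from h import *
deck()"
```

```text
time: 23.7
tool_pos: [456.7, -56.1, 36.4]
tcp_rot: [-180.0, 9.0, 6.0]
ft_force: [6.5, -2.8, -1.1]
finger_gap: -0.1
deck tcp [134.789   2.291   5.425] F deck [-6.294  3.427 -0.084] tq [-0.32  -1.076  0.074] t 23.7
```

```bash
python3 -m jog '[[-0.001,0,0,0,0,0],[-0.002,0,0,0,0,0]]'
python3 -c "
from h import *
deck()"
```

```text
time: 23.9
tool_pos: [456.4, -56.1, 36.5]
tcp_rot: [-180.0, 8.9, 6.0]
ft_force: [8.3, -2.2, -2.4]
finger_gap: -0.2
deck tcp [135.05    2.298   5.469] F deck [-8.285  3.075 -1.14 ] tq [-0.295 -1.36   0.056] t 23.9
```

```bash
python3 -m jog '[[-0.001,0,0,0,0,0],[-0.002,0,0,0,0,0]]'
python3 -c "
from h import *
deck()"
```

```text
time: 24.1
tool_pos: [456.4, -56.1, 36.7]
tcp_rot: [-180.0, 8.9, 6.0]
ft_force: [9.4, -1.0, -3.8]
finger_gap: -0.2
deck tcp [135.067   2.303   5.63 ] F deck [-9.684  1.992 -2.283] tq [-0.231 -1.718  0.07 ] t 24.1
```

```bash
python3 -m jog '[[-0.001,0,0,0,0,0],[-0.001,0,0,0,0,0]]'
python3 -c "
from h import *
deck()"
```

```text
time: 24.3
tool_pos: [456.4, -56.1, 36.8]
tcp_rot: [-180.0, 8.8, 6.0]
ft_force: [10.6, -1.2, -4.0]
finger_gap: -0.2
deck tcp [135.086   2.304   5.744] F deck [-10.861   2.308  -2.28 ] tq [-0.167 -1.8    0.077] t 24.3
```

```bash
python3 -m jog '[[0.002,0,0,0,0,0],[0.004,0,0,0,0,0],[0.008,0,0,0,0,0],[0.02,0,0,0,0,0],[0.04,0,0,0,0,0],[0.08,0,-0.02,0,0,0],[0.12,0,-0.1,0,0,0],[0.2,0,-0.2,0,0,0],[0.2,0,-0.3,0,0,0],[0.2,0,-0.3,0,0,0]]'
python3 -m jog '[[0.05,0.1,-0.15,0,0,0],[0.1,0.3,-0.25,0,0,0],[0.1,0.5,-0.3,0,0,0],[0.1,0.7,-0.3,0,0,0],[0.1,0.7,-0.3,0,0,0],[0.1,0.7,-0.3,0,0,0],[0.1,0.7,-0.3,0,0,0]]'
python3 -c "
from h import *
import pickle
deck(); print(r.sense()['tool_pos'])
for n in ('wrist','top','scene'):
    s=r.snapshot(n); pickle.dump(s,open(n+'14.pkl','wb')); p=s['pixels'][:,:,::-1]
    if n=='top': p=cv2.resize(p[160:290,270:430],None,fx=4.5,fy=4.5,interpolation=cv2.INTER_CUBIC)
    if n=='scene': p=cv2.resize(p[140:250,200:360],None,fx=5,fy=5,interpolation=cv2.INTER_CUBIC)
    cv2.imwrite('pics/%s14.png'%n,p)"
```

```text
time: 25.3
tool_pos: [518.9, -49.7, 106.2]
tcp_rot: [180.0, 8.7, 6.0]
ft_force: [0.3, -0.3, 0.7]
finger_gap: -0.1
time: 26.0
tool_pos: [569.6, -218.8, 171.4]
tcp_rot: [-179.8, 9.1, 6.0]
ft_force: [0.2, 1.1, -0.5]
finger_gap: 0.2
deck tcp [ 61.607 175.865 153.696] F deck [-0.394 -1.044 -0.484] tq [-0.001 -0.106  0.05 ] t 26.0
[ 569.623 -218.833  171.442]
```

View pics/wrist14.png

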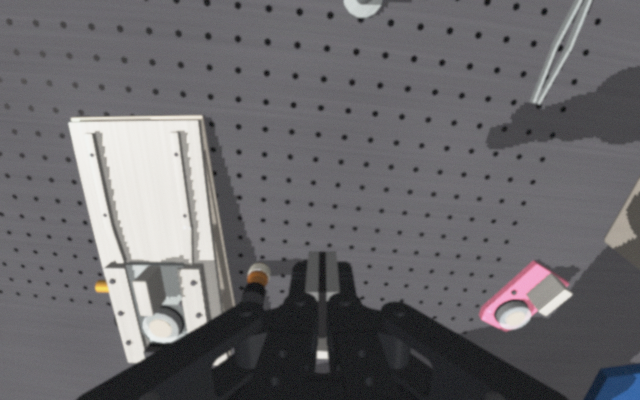

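View pics/top14.png

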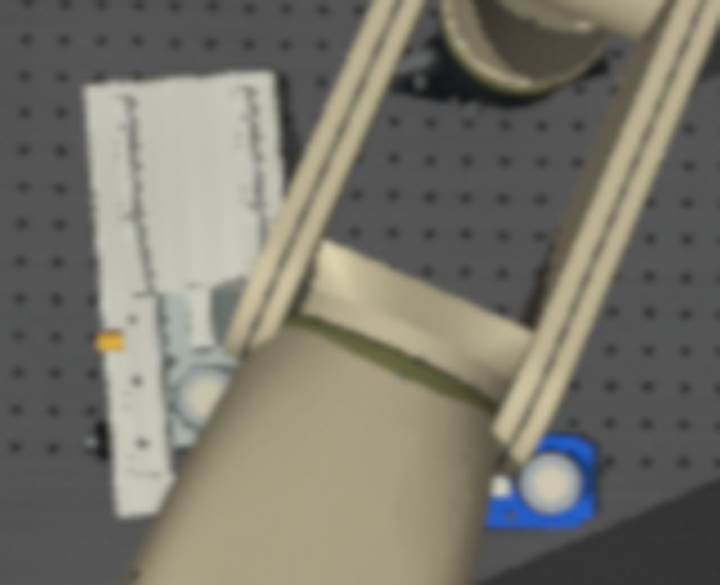

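View pics/scene14.png

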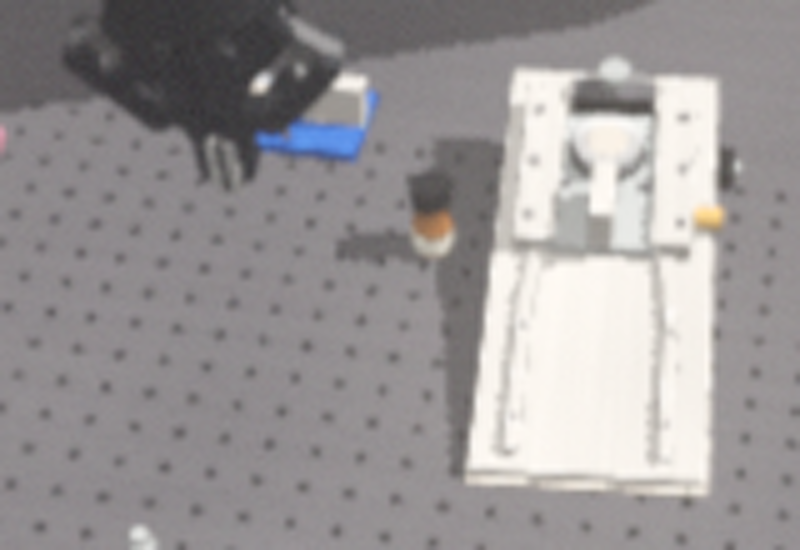

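```bash
python3 -m jog '[[0.1,0.2,-0.1,0,0,0],[0.1,0.4,-0.15,0,0,0],[0.1,0.6,-0.15,0,0,0],[0.1,0.8,-0.15,0,0,0],[0.1,0.9,-0.15,0,0,0],[0.1,0.9,-0.15,0,0,0],[0.1,0.9,-0.15,0,0,0]]'
python3 - <<'E'
from h import *
import pickle
s=r.snapshot('top'); pickle.dump(s,open('top15.pkl','wb'));p=s['pixels'][:,:,::-1]
cv2.imwrite('pics/top15.png',cv2.resize(p[170:280,280:350],None,fx=5.4,fy=5.4,interpolation=cv2.INTER_CUBIC))
c=pickle.load(open('scene14.pkl','rb'))["pixels"][:,:,::-1]
cv2.imwrite('pics/scene15.png',cv2.resize(c[150:195,295:350],None,fx=12,fy=12,interpolation=cv2.INTER_CUBIC))
print(r.sense()["ft_force"])
E
```

```text
time: 26.85
tool_pos: [624.1, -440.0, 204.2]
tcp_rot: [-179.8, 9.1, 6.0]
ft_force: [0.1, -0.2, 1.0]
finger_gap: -0.3
[ 0.911 -0.829 -0.24 ]
```

View pics/top15.png

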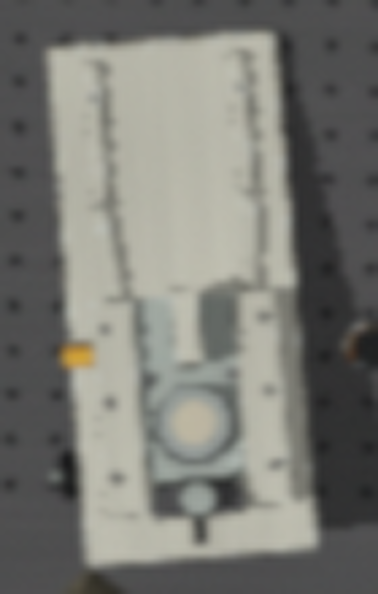

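View pics/scene15.png

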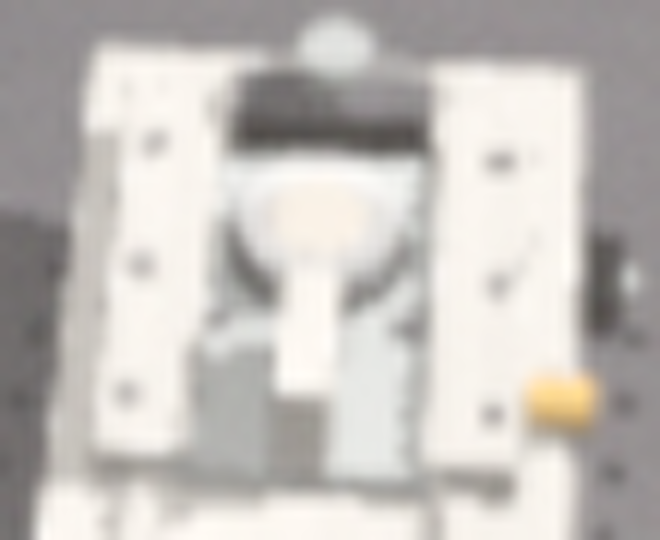

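```bash
python3 -m jog '[[0,0,0,0,0,0],[0,0,0,0,0,0],[0,0,0,0,0,0]]'; python3 -c "
from bench import r
print(r.hand_in())"
```

```text
time: 27.2
tool_pos: [624.6, -439.4, 206.5]
tcp_rot: [-180.0, 9.0, 6.1]
ft_force: [-0.3, 0.2, -0.1]
finger_gap: 0.3
the job is handed in; nothing more can be done
None
```

I laid the carrier on the foot of the slope, dish end uphill, and pushed it up past the plunger until it rested against the top stop. The job was handed in at about 27 s, and no verdict was reported.

- **Placing:** I gripped the fin and set the carrier down between the foot guides, tilted 9° to match the deck. The front edge was at about x = 113 mm. I felt it touch the deck, released it, and the picture showed it flat and straight.
- **Pushing:** I pushed from behind with the fingers shut. The push force peaked at about 8.6 N at the plunger, then settled at 6 to 8 N.
- **Stop found by feel:** At about 246 mm up the slope the carrier stopped moving while the force rose to 10.9 N. That puts roughly 4 to 5 N on the stop, well under 20 N. It agrees with the 245–247 mm I had estimated from a wrist picture. Part of the final force went into a slight lift of the tool (about 0.3 mm).
- **Last checks:** In the top and scene pictures the plate's front edge meets the stop's dark face with no visible gap. The stop looks unmoved, the vial and blue look-alike beside the stage have not shifted, and the robot is well clear with near-zero force. I could not measure the gap to better than about a pixel (roughly 2 mm).
- **Disagreement:** A sideways force of up to 4 N built up in the rails during the push. I eased it by shifting the tool about 2 mm sideways.

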